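# Level the carburettor stand by its foot and hold it

### The arm

A 6-joint arm with a two-finger parallel gripper is mounted at the origin on the work surface. World frame = base frame: x ahead of the robot, y to its left, z up, the work surface at z = 0. Lengths are in m, angles in rad, forces in N, time in s.
With the tool pointing down it reaches from about 0.325 to 0.9 m from the base axis. Payload 6.1 kg.
Tool frame: the origin (TCP) lies midway between the tips of the shut fingers; the grasp point (between the pads) lies 19 mm behind it; z points along the fingers, y is the line along which they close (so a half turn about z gives the same grasp; the last joint's range is limited). The gripper opens to 85 mm and grips with 20 to 120 N. Pads are 22 mm wide; open, the fingers measure 114 mm over their backs; the gripper's body (76 mm by 85 mm) begins 54 mm behind the grasp point. The pads swing forward as they close: fully open they stand 13 mm farther back than shut.
Start: joints at [1.019, 0.22, 1.526, -0, 1.395, -0.126], TCP at [0.258, 0.569, 0.231] pointing down, gripper open.
Joint ranges: [-2.98, 2.98], [-0.91, 2.08], [0.09, 2.57], [-1.24, 4.39], [0.2, 2.65], [-2.68, 2.68]. Speed limits (rad/s): [2.57, 2.57, 3.01, 3.14, 3.14, 3.14].

### API

Orientations are given as [roll, pitch, yaw] about the fixed x, y, z axes, in that order (R = Rz(yaw) Ry(pitch) Rx(roll)).
In Python, from plant import movep, move_l, set_joints, gripper_to, hold, inverse_kinematics, observe, get_image, get_calibration, Unreachable, job_done gives the robot as it stands. Calls block until the motion is done:
- movep(position, orientation): joint-space move of the TCP to a pose.
- move_l(position, feed=0.15, rotation=None, max_force=None): straight line of the TCP; rotation=None keeps the orientation; feed is the mean speed in m/s. With max_force (N) it stops when the force on the tool has changed by that much, and returns True; else False.
- set_joints(angles): joint-space move.
- gripper_to(opening, f_grip=None): finger opening in m; f_grip is the grip in N (None keeps the last); returns when the fingers have stopped.
- hold(seconds).
- inverse_kinematics(position, orientation): joint angles nearest the present ones, or None.
- observe(): the state.
- get_image(name): name is "scene" or "top"; returns (picture, depth): 384x512x3 uint8, red, green, blue; 384x512 float32, m along the optical axis (not along the pixel's ray), 0 where there is no reading.
- get_calibration(name): a dict with "intrinsics" (3x3 intrinsics, pixels), "dist_coeffs" ([k1, k2, p1, p2, k3] as OpenCV has them; the pictures are not rectified), "world_from_camera" (4x4, takes a point from camera to world coordinates). Camera axes: x right, y down, z forward; pixel columns grow to the right and rows downward; lengths in m; the calibration is good to about 2 mm. A picture is of the moment at which its call begins. get_calibration takes no time and is no camera call.
A pose or a line that the arm cannot do raises Unreachable and nothing moves.
- job_done(): hands the job in; it is judged then, once.
The state is a dict: "time_s": time; "q": joint angles; "joint_velocities": joint speeds; "joint_torque": joint torques, N m; "eef_pos": TCP position; "tcp_rot": TCP orientation; "ft_force": force on the tool from outside, world axes, zero at the start; "torque": the same for the moment, N m; "opening": finger opening in m; "grasp_force": force on a finger pad.
Only numpy, scipy, OpenCV 4.12 (cv2) and the standard library are available. Lean on these libraries where they do the work, as an engineer would, in place of code of your own. Each camera call takes 0.05 s, during which the arm holds its last target. There are 200 camera calls.

### The job

Use the thin blade of the steel gap tool to lever the hinged cover of the spirit level fully up (do not touch the cover with the fingers), and lay the tool back down on the bench. Then grip the sprung knob of the stand's levelling foot, first press it down to its stop, and with it held down turn it until the bubble is centred between the two black lines. Finish while holding: keep the knob pressed down with the bubble centred, without letting go, ready for the lock nut, and leave the spark plugs, fuel cap and primer bulb alone.

Things in the scene. Friction and masses are not known exactly. Their poses are not given: they have to be found in the camera images.
- stand: levelling stand, fixed to the bench: steel base 150 x 320 x 12 mm; above it an aluminium plate 130 x 300 mm, top 46 mm over the bench, carrying at its +y end a turntable with a black carburettor (top about 115 mm over the bench), in its middle the spirit level, at its -y end the foot knob. Origin: centre of the base's underside; x away from the robot across the plate, y along the plate, z up. The plate hinges at its +y end; the foot at its knob end tilts it by under 1 degree
- cover_lip (a point): middle of the free front edge of the spirit level's cover, on its underside (72 mm over the bench when shut); axes of the stand when shut. The cover is an aluminium flap 60 mm deep (stand x), 98 mm long (stand y), 4 mm thick, 25 g, hinged along its far edge, 60 mm beyond this point in +x. It overhangs the grey housing below it by 16 mm in front, with 26 mm of free height over the plate under this lip. A light friction hinge (0.015 N m) keeps it where it is left
- cover (a joint): opening angle of the cover, rad: 0 shut, 1.57 upright, 1.9 at its stop
- gap_tool_mid (a point): centre of the handle of the loose steel gap tool (90 g): handle 70 mm long (x), 12 mm wide (y), 18 mm tall (z); a 3 mm thick, 14 mm wide flat blade sticks out 62 mm from the handle's +x end at mid-height (tip 97 mm from this point along +x). It lies on the bench with z up, this point 9 mm over the bench; a wire loop reaches 53 mm in -x
- knob_mid (a point): centre of the upright round black knob on the levelling foot, at half its height: diameter 32 mm, 34 mm tall, this point 76 to 78 mm over the bench at the start. It turns with the foot (about 0.06 N m); clockwise seen from above moves the bubble towards the knob, 20 mm per rad; it starts 0.5 to 1.3 rad short of level and turns up to 0.4 rad beyond level. It is sprung: pressing it down takes 6 N to start and 9 N at its stop 6 mm lower; it springs up when let go
- foot_press (a joint): how far the foot knob is pressed down, m: 0 up (free), 0.006 at its stop
- vial_mid (a point): top centre of the glass vial, mid-way between its two black lines (inner edges 27 mm apart); y is the vial's length, -y towards the knob. The vial is 84 mm long, 18 mm across, hidden until the cover is opened
- bubble_mid (a point): centre of the pale bubble, 21 mm long, which runs along the vial's y. It starts 10 to 26 mm off centre, away from the knob; pressing alone does not move it
- plug_a_mid (a point): bystander: spark plug lying on the bench, 75 mm long, 21 mm across its hexagon; middle
- plug_b_mid (a point): bystander: a second, like spark plug; middle
- fuel_cap_mid (a point): bystander: blue plastic fuel cap, 52 mm across, 27 mm tall; middle
- primer_bulb_mid (a point): bystander: orange rubber primer bulb, 32 mm across, 21 mm tall; middle
Mind the look-alikes: they are no part of the job. Leave any brown or yellow look-alike of the part that bears gap_tool_mid alone.

How it is judged:
By the outcome, as a careful person would: the job done as asked, in the order asked, and still so for the second after the job is handed in, while the arm keeps its last pose, push and grip.
It also fails if it takes over 64 s, if anything falls off the work surface, if the arm or the gripper's body presses on something with over 40 N, if the wrist force passes 120 N, or if a joint passes its speed limit or range.

## Working session

There is one attempt and no reset: what is moved stays moved. The work goes in short steps, each a Python script; the robot and the scene stay as the last script left them, time stands still between calls to the robot, and variables do not carry over. Pictures are saved under pics/ and viewed, at most 10 in all, crops included, and the job is handed in when it is done.

```bash
mkdir -p pics; ls
cat > h.py <<'E'
import numpy as np, cv2
from plant import *
def snap(n):
    im,d=get_image(n); np.savez(f'pics/{n}.npz',im=im,d=d); return im,d
def P(n,u,v,d=None,z=None):
    """world point of pixel: by depth image d, or on plane z"""
    c=get_calibration(n);K=np.array(c['intrinsics']);T=np.array(c['world_from_camera'])
    x=cv2.undistortPoints(np.array([[[u,v]]],float),K,np.array(c['dist_coeffs'],float))[0,0]
    r=np.array([x[0],x[1],1.])
    if z is None:
        w=d[int(round(v))-1:int(round(v))+2,int(round(u))-1:int(round(u))+2]; s=np.median(w[w>0])
    else: s=(z-T[2,3])/(T[:3,:3]@r)[2]
    return T[:3,:3]@(r*s)+T[:3,3]
E
python3 - <<'E'
from h import *
for n in('top','scene'):
    im,d=snap(n); cv2.imwrite(f'pics/{n}0.png',cv2.resize(im[:,:,::-1],(800,600),interpolation=cv2.INTER_CUBIC))
    c=get_calibration(n);print(n,np.round(c['world_from_camera'],3).tolist(),np.array(c['intrinsics'])[0,0])
E
```

```text
pics
top [[0.004, -0.993, 0.12, 0.436], [-1.0, -0.007, -0.022, -0.0], [0.023, -0.119, -0.993, 1.069], [0.0, 0.0, 0.0, 1.0]] 381.2288490958858
scene [[0.764, 0.507, -0.398, 1.051], [0.645, -0.594, 0.481, -0.607], [0.007, -0.625, -0.781, 1.025], [0.0, 0.0, 0.0, 1.0]] 417.93153251884974
```

View pics/top0.png

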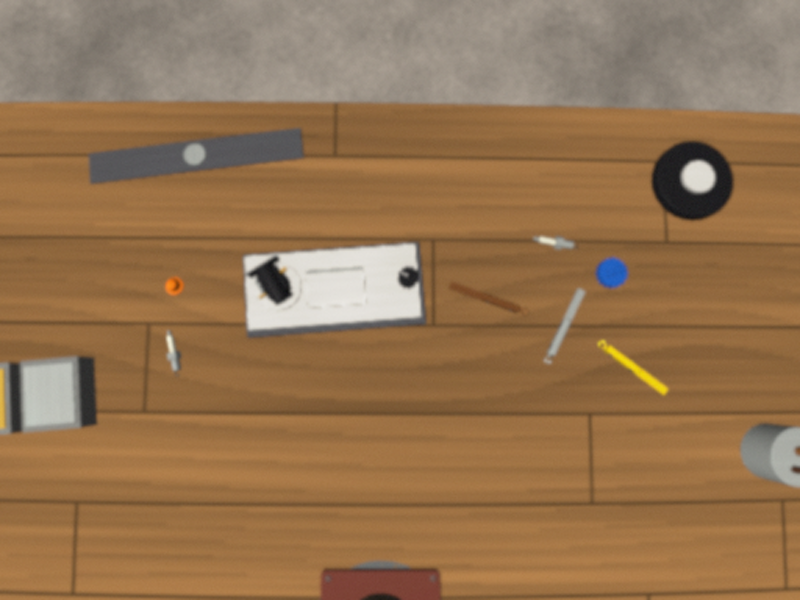

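View pics/scene0.png

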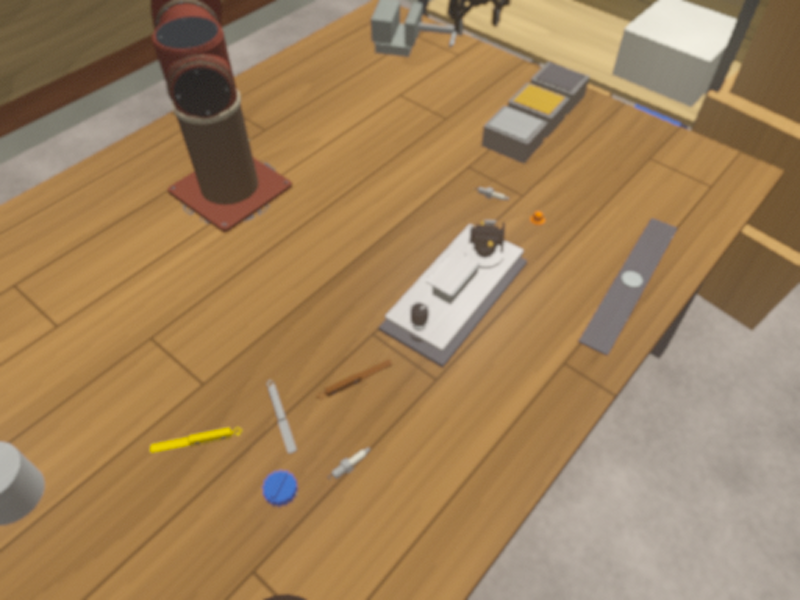

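Top view (800x600): the steel tool runs from its loop at (547,360) to the blade tip at (582,290). The stand spans (245–425, 243–335), with the knob at (408,277) and the cover at (335,287). Brown and yellow look-alikes lie on either side of the tool. Next I'll enlarge crops.

Run:
```python
from h import *
im=np.load('pics/top.npz')['im'][:,:,::-1]
a=cv2.resize(im[150:220,150:280],None,fx=6,fy=6,interpolation=cv2.INTER_CUBIC)
b=cv2.resize(im[175:240,335:385],None,fx=6,fy=6,interpolation=cv2.INTER_CUBIC)
s=np.load('pics/scene.npz')['im'][:,:,::-1]
c=np.zeros((420+0,780,3),np.uint8)
cv2.imwrite('pics/c1.png',a)
s1=cv2.resize(s[235:300,160:200],None,fx=9,fy=9,interpolation=cv2.INTER_CUBIC)
b1=cv2.resize(b,None,fx=1.5,fy=1.5)[:585]
cv2.imwrite('pics/c2.png',np.hstack([cv2.resize(im[180:240,340:385],None,fx=9,fy=9,interpolation=cv2.INTER_CUBIC),s1[:540]]))
```

```text
(no output)
```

View pics/c1.png

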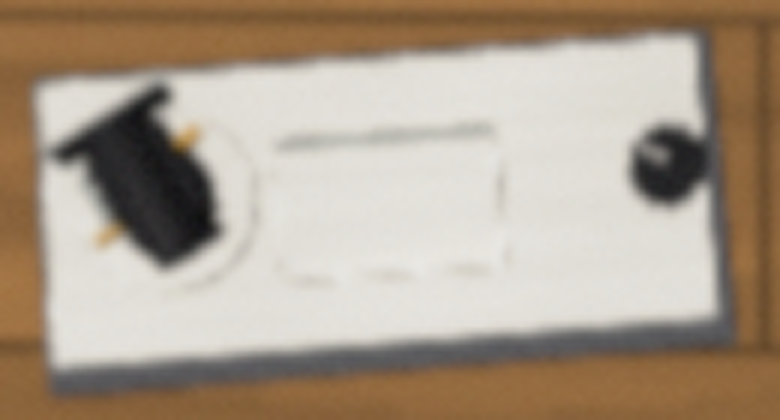

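View pics/c2.png

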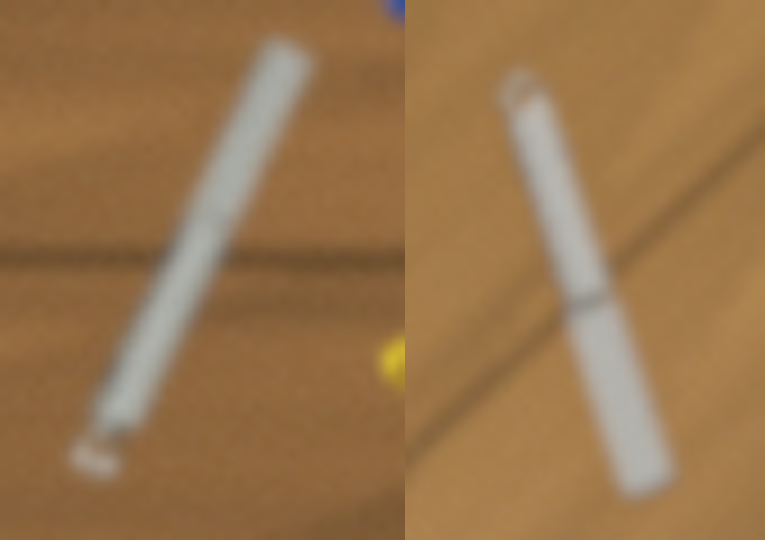

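c1 shows the plate corners at (37,78), (697,32), (718,318), (52,370), the cover corners, and the knob top at (668,165). c2 shows the tool's handle rear at (120,425), the handle/blade joint at (208,215) and the tip at (290,50).

Run:
```python
from h import *
f=lambda x,y,s,ox,oy:((x+.5)/s-.5+ox,(y+.5)/s-.5+oy)
d=np.load('pics/top.npz')['d'];ds=np.load('pics/scene.npz')['d']
def S(nm,x,y,z): 
    u,v=f(x,y,6,150,150); print(nm,P('top',u,v,z=z).round(4),P('top',u,v,d).round(4))
for nm,x,y,z in [('c++',37,78,.046),('c+-',697,32,.046),('c--',718,318,.046),('c-+',52,370,.046),
 ('covn+',285,278,.076),('covn-',500,268,.076),('covf-',492,127,.076),('covf+',278,147,.076),('cov mid',388,205,.076),('knob',668,165,.094)]: S(nm,x,y,z)
for nm,x,y,z in [('rear',120,425,.018),('junc',208,215,.018),('blade',250,130,.0105),('tip',290,50,.0105)]:
    u,v=f(x,y,9,340,180); print(nm,P('top',u,v,z=z).round(4),P('top',u,v,d).round(4))
for nm,x,y,z in [('s rear',530-405,105,.018),('s junc',590-405,300,.018),('s tip',650-405,490,.0105)]:
    u,v=f(x,y,9,160,235); print(nm,P('scene',u,v,z=z).round(4),P('scene',u,v,ds).round(4))
print({k:np.round(v,3).tolist() for k,v in observe().items()})
```

```text
c++ [0.6434 0.2413 0.046 ] [0.6524 0.2517 0.0018]
c+- [ 0.6672 -0.0585  0.046 ] [ 0.6749 -0.0605  0.0117]
c-- [ 0.536 -0.068  0.046] [ 0.5392 -0.0701  0.0136]
c-+ [0.5107 0.23   0.046 ] [0.5133 0.2381 0.0099]
covn+ [0.5494 0.123  0.076 ] [0.5525 0.1264 0.0485]
covn- [0.5544 0.0293 0.076 ] [0.5578 0.0302 0.0474]
covf- [0.6169 0.0335 0.076 ] [0.6172 0.0336 0.0744]
covf+ [0.6073 0.1273 0.076 ] [0.6072 0.1273 0.0765]
cov mid [0.5819 0.0786 0.076 ] [0.582  0.0787 0.0754]
knob [ 0.5976 -0.0432  0.094 ] [ 0.5976 -0.0432  0.0938]
rear [ 0.4727 -0.3024  0.018 ] [ 0.4733 -0.3071  0.0016]
junc [ 0.5379 -0.3318  0.018 ] [ 0.5386 -0.3341  0.0108]
blade [ 0.5656 -0.3484  0.0105] [ 0.5657 -0.3487  0.0097]
tip [ 0.5911 -0.3621  0.0105] [ 0.5916 -0.3633  0.0068]
s rear [ 0.4756 -0.3001  0.018 ] [ 0.4698 -0.297   0.0079]
s junc [ 0.5393 -0.334   0.018 ] [ 0.5383 -0.3335  0.016 ]
s tip [ 0.5941 -0.3627  0.0105] [ 0.5905 -0.3608  0.0025]
{'time_s': 0.1, 'q': [1.019, 0.221, 1.528, 0.0, 1.395, -0.126], 'joint_velocities': [-0.003, -0.002, -0.002, 0.001, -0.001, -0.0], 'joint_torque': [0.0, -49.825, -39.054, -0.0, 0.006, -0.0], 'eef_pos': [0.258, 0.569, 0.23], 'tcp_rot': [-3.14, -0.0, 2.716], 'ft_force': [0.232, 0.04, -0.054], 'torque': [0.012, -0.04, 0.043], 'grasp_force': 0.0, 'opening': 0.085}
```

```bash
cat >> h.py <<'E'
pi=np.pi
TY=-0.475; TC=np.array([.506,-.3175]); SY=0.082; LIP=np.array([.552,.0765,.072])
def st(*k):
    o=observe(); print([ (x,np.round(o[x],3).tolist()) for x in ('time_s','eef_pos','opening','grasp_force','ft_force')+k])
E
python3 - <<'E'
from h import *
movep([*TC,.12],[pi,0,TY]); st('q')
gripper_to(.04,60)
move_l([*TC,.003],.12,max_force=15); st()
gripper_to(0.0,60); st()
move_l([*TC,.12],.15); st()
im,d=snap('scene'); cv2.imwrite('pics/g.png',cv2.resize(im[190:310,130:250,::-1],None,fx=5,fy=5,interpolation=cv2.INTER_CUBIC))
E
```

```text
[('time_s', 3.342), ('eef_pos', [0.506, -0.317, 0.12]), ('opening', 0.085), ('grasp_force', 0.0), ('ft_force', [0.532, 0.228, 0.058]), ('q', [-0.691, 0.257, 1.7, 0.0, 1.184, 1.353])]
[('time_s', 4.975), ('eef_pos', [0.507, -0.318, 0.004]), ('opening', 0.04), ('grasp_force', 0.0), ('ft_force', [0.189, -0.517, -0.064])]
[('time_s', 5.342), ('eef_pos', [0.507, -0.318, 0.004]), ('opening', 0.01), ('grasp_force', 61.613), ('ft_force', [-0.518, -0.133, 6.444])]
[('time_s', 6.275), ('eef_pos', [0.505, -0.317, 0.119]), ('opening', 0.01), ('grasp_force', 60.814), ('ft_force', [-0.038, 0.221, -0.755])]
```

View pics/g.png

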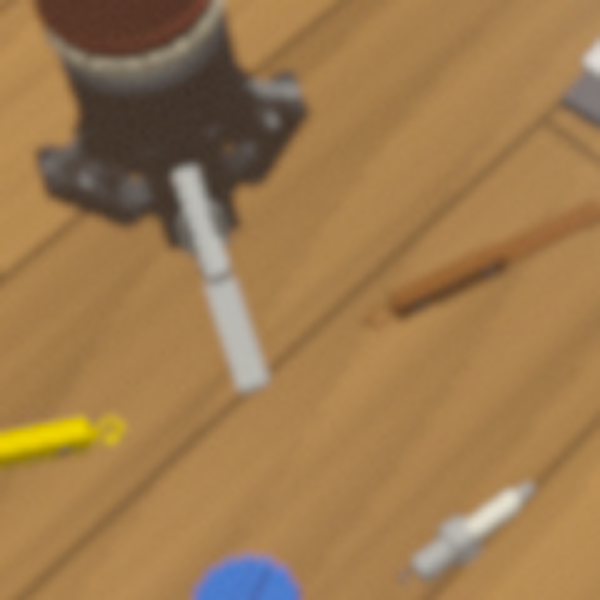

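The steel tool is held in the jaws with its blade pointing forward (joint at (215,278), tip at (252,385)). I'll check the tip height and position numerically, then move in.

Run:
```python
from h import *
d=np.load('pics/scene.npz')['d']
f=lambda x,y:((x+.5)/5-.5+130,(y+.5)/5-.5+190)
for x,y in [(215,270),(232,330),(248,372)]: print(P('scene',*f(x,y),d).round(4))
print(P('scene',*f(252,387),z=.126).round(4))
c,s=np.cos(TY),np.sin(TY); print('expected tip',TC+.097*np.array([c,s]))
```

```text
[ 0.5337 -0.3312  0.1323]
[ 0.5618 -0.347   0.126 ]
[ 0.5844 -0.3574  0.1252]
[ 0.5922 -0.3619  0.126 ]
expected tip [ 0.59226139 -0.36186183]
```

Run:
```python
from h import *
xs=np.array([np.cos(SY),np.sin(SY),0])
def tcp(tip): return np.array(tip)-.097*xs-np.array([0,0,.0055])
base=LIP.copy()
p=tcp(base-.04*xs); p[2]=.12
movep(p,[pi,0,SY]); st('tcp_rot')
a=base-.04*xs; a[2]=.059
move_l(tcp(a),.15)
b=base+.011*xs; b[2]=.059
print('ins',move_l(tcp(b),.06,max_force=6)); st()
H=base+.06*xs; r=.049
for t in np.arange(0,1.91,.19):
    q=H-r*np.cos(t)*xs; q[2]=H[2]+r*np.sin(t)-.0015
    if move_l(tcp(q),.06,max_force=8): print('stop',t); break
st()
im,d=snap('scene'); im2,d2=snap('top')
cv2.imwrite('pics/l.png',np.hstack([cv2.resize(i[:,:,::-1],(400,500),interpolation=cv2.INTER_CUBIC) for i in (im[120:245,240:340],im2[130:255,170:270])]))
```

```text
[('time_s', 7.783), ('eef_pos', [0.416, 0.065, 0.12]), ('opening', 0.01), ('grasp_force', 60.787), ('ft_force', [0.704, -0.385, -0.29]), ('tcp_rot', [3.141, -0.001, 0.081])]
ins False
[('time_s', 9.375), ('eef_pos', [0.466, 0.069, 0.053]), ('opening', 0.01), ('grasp_force', 60.787), ('ft_force', [0.663, 0.181, -0.238])]
[('time_s', 12.8), ('eef_pos', [0.531, 0.075, 0.111]), ('opening', 0.011), ('grasp_force', 60.79), ('ft_force', [-0.032, -0.471, -1.611])]
```

View pics/l.png

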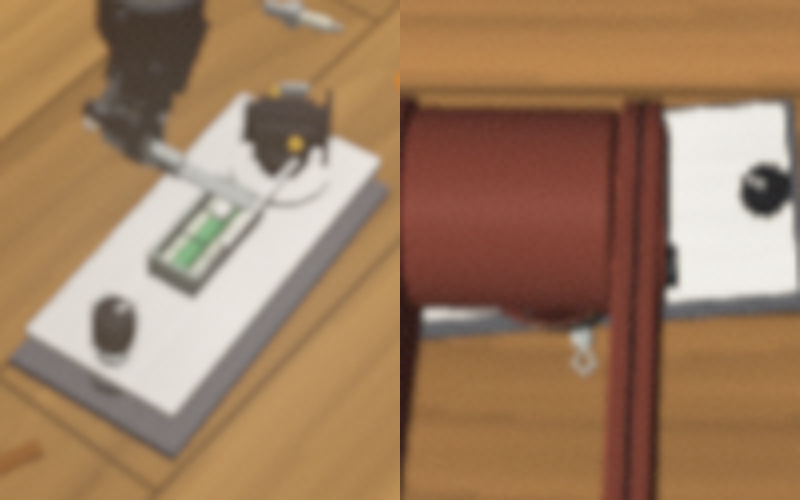

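The scene view shows the cover raised (seen edge-on at about (265,190)) and the green vial exposed. In the top view the arm hides the level. Next I'll lay the tool back at its original spot, then grip the knob.

Run:
```python
from h import *
xs=np.array([np.cos(SY),np.sin(SY),0])
p=np.array(observe()['eef_pos'])
q=p-.1*xs; q[2]=.125; move_l(q,.15)
movep([*TC,.12],[pi,0,TY])
move_l([*TC,.004],.12,max_force=12); st()
gripper_to(.04); hold(.1)
move_l([*TC,.15],.15)
movep([.599,-.0432,.17],[pi,0,1.9]); st('q')
gripper_to(.055)
im,d=snap('scene'); im2,d2=snap('top')
np.savez('pics/before.npz',im=im,d=d,im2=im2,d2=d2)
cv2.imwrite('pics/k.png',np.hstack([cv2.resize(i[:,:,::-1],(400,500),interpolation=cv2.INTER_CUBIC) for i in (im[120:245,240:340],im2[120:245,165:265])]))
```

```text
[('time_s', 16.108), ('eef_pos', [0.505, -0.316, 0.004]), ('opening', 0.01), ('grasp_force', 61.663), ('ft_force', [-1.393, 1.444, 6.929])]
[('time_s', 19.383), ('eef_pos', [0.599, -0.044, 0.17]), ('opening', 0.04), ('grasp_force', 0.0), ('ft_force', [-0.244, -0.127, -0.128]), ('q', [-0.204, 0.213, 1.654, -0.0, 1.275, -0.532])]
```

View pics/k.png

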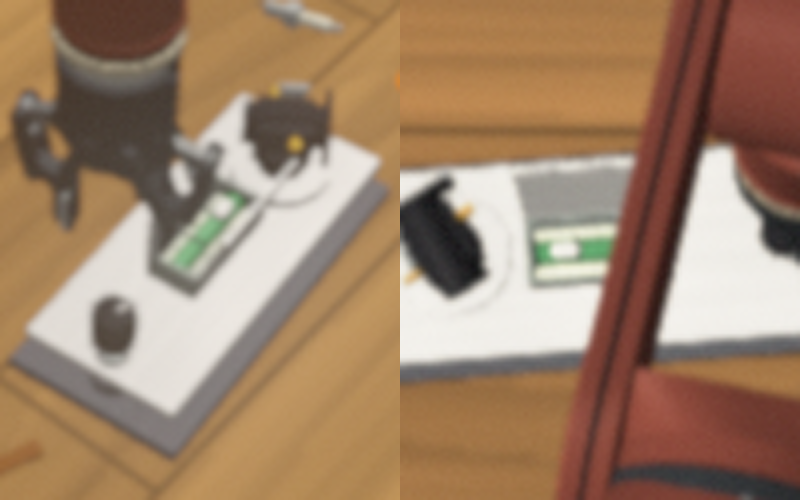

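Scene view: the bubble is at about (222,207), towards the carburettor end of the vial. Top view: the bubble is at (563,250), with the vial partly hidden by the arm. Now I'll grip and press, keeping the measured bubble offset for the turn.

Run:
```python
from h import *
z=np.load('pics/before.npz')
b=P('top',(563.5-400)/4-.5+165,250.5/4-.5+120,z['d2']); bs=P('scene',222.5/4-.5+240,207.5/4-.5+120,z['d'])
ys=np.array([-np.sin(SY),np.cos(SY),0]); m=np.array([.582,.0785,0])
print('bubble',b.round(4),bs.round(4),'off',((b-m)@ys).round(4),((bs-m)@ys).round(4))
move_l([.599,-.0432,.063],.12,max_force=10); st()
gripper_to(0.0,60); st('torque')
f0=observe()['ft_force'][2]
print('press',move_l([.599,-.0432,.053],.02,max_force=16)); hold(.1); st('torque')
```

```text
bubble [0.5873 0.1028 0.0679] [0.59   0.1011 0.0707] off 0.0238 0.0218
[('time_s', 20.825), ('eef_pos', [0.6, -0.043, 0.064]), ('opening', 0.055), ('grasp_force', 0.0), ('ft_force', [0.23, -0.592, 0.167])]
[('time_s', 21.158), ('eef_pos', [0.6, -0.043, 0.065]), ('opening', 0.03), ('grasp_force', 59.098), ('ft_force', [1.661, 0.03, 5.134]), ('torque', [0.167, -0.129, 0.048])]
press True
[('time_s', 21.667), ('eef_pos', [0.6, -0.043, 0.059]), ('opening', 0.031), ('grasp_force', 59.684), ('ft_force', [-2.389, 0.663, 8.239]), ('torque', [0.082, 0.549, -0.032])]
```

Run:
```python
from h import *
for z in (.058,.057,.056,.055,.054):
    move_l([.599,-.0432,z],.02); hold(.1); st('torque')
    if observe()['ft_force'][2]>18: break
```

```text
[('time_s', 22.017), ('eef_pos', [0.6, -0.043, 0.06]), ('opening', 0.03), ('grasp_force', 59.353), ('ft_force', [-0.374, 1.49, 8.473]), ('torque', [0.233, 0.076, 0.055])]
[('time_s', 22.367), ('eef_pos', [0.6, -0.043, 0.059]), ('opening', 0.03), ('grasp_force', 59.366), ('ft_force', [0.358, 1.695, 8.106]), ('torque', [0.238, 0.105, 0.018])]
[('time_s', 22.717), ('eef_pos', [0.6, -0.043, 0.058]), ('opening', 0.03), ('grasp_force', 60.092), ('ft_force', [-1.696, 1.688, 12.986]), ('torque', [0.249, 0.477, -0.005])]
[('time_s', 23.067), ('eef_pos', [0.6, -0.043, 0.058]), ('opening', 0.031), ('grasp_force', 60.708), ('ft_force', [-4.766, 3.016, 17.781]), ('torque', [0.342, 0.956, -0.007])]
[('time_s', 23.417), ('eef_pos', [0.601, -0.043, 0.058]), ('opening', 0.031), ('grasp_force', 61.316), ('ft_force', [-8.006, 3.431, 24.983]), ('torque', [0.447, 1.49, 0.055])]
```

Run:
```python
from h import *
for y in np.arange(1.7,.89,-.2): movep([.599,-.0432,.0548],[pi,0,y])
hold(.5); st('torque','tcp_rot')
im,d=snap('scene'); im2,d2=snap('top')
np.savez('pics/after.npz',im=im,d=d,im2=im2,d2=d2)
cv2.imwrite('pics/b.png',np.hstack([cv2.resize(im[150:200,265:315,::-1],(400,400),interpolation=cv2.INTER_CUBIC),cv2.resize(im2[150:200,185:235,::-1],(400,400),interpolation=cv2.INTER_CUBIC)]))
```

```text
[('time_s', 25.458), ('eef_pos', [0.601, -0.043, 0.06]), ('opening', 0.031), ('grasp_force', 61.898), ('ft_force', [-12.066, 5.2, 32.903]), ('torque', [0.789, 2.236, 0.035]), ('tcp_rot', [3.14, -0.002, 0.9])]
```

View pics/b.png

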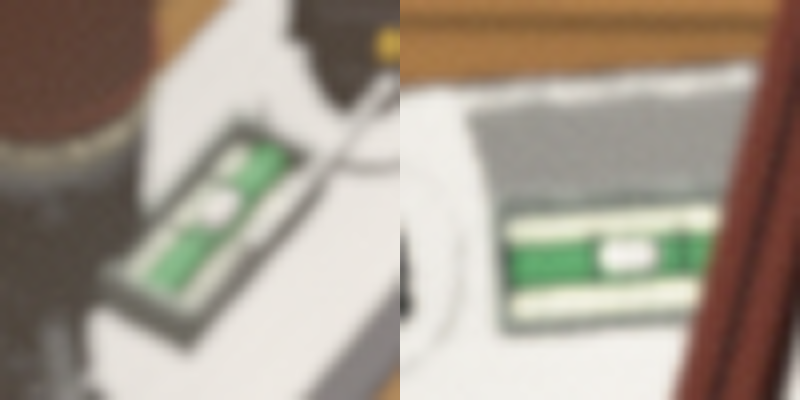

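Top view: the bubble spans columns 597–656 (centre 627). The right black line is at about 682 and the vial's left end at 511, which puts the centre at about 638, so the bubble is about 3.5 mm short. I'll turn 0.17 rad more and ease the push.

Run:
```python
from h import *
movep([.599,-.0432,.0565],[pi,0,.73])
hold(.5); st('torque','tcp_rot')
im,d=snap('scene'); im2,d2=snap('top')
np.savez('pics/after2.npz',im=im,d=d,im2=im2,d2=d2)
A=cv2.resize(im2[170:190,192:232,::-1],(800,400),interpolation=cv2.INTER_CUBIC)
cv2.imwrite('pics/b2.png',A)
for v in (180,181,182,183): print(v,im2[v,192:232,0].tolist())
```

```text
[('time_s', 26.342), ('eef_pos', [0.6, -0.043, 0.061]), ('opening', 0.031), ('grasp_force', 61.066), ('ft_force', [-8.696, 3.961, 24.724]), ('torque', [0.741, 1.523, 0.017]), ('tcp_rot', [3.14, -0.002, 0.73])]
180 [229, 233, 237, 229, 191, 144, 135, 154, 161, 160, 161, 161, 153, 151, 147, 138, 122, 114, 132, 175, 216, 224, 223, 226, 224, 202, 156, 111, 91, 97, 106, 112, 122, 119, 114, 107, 90, 78, 95, 109]
181 [229, 234, 237, 229, 192, 135, 102, 106, 110, 114, 114, 114, 108, 108, 106, 102, 94, 92, 123, 192, 235, 241, 240, 240, 236, 220, 167, 113, 90, 95, 105, 113, 119, 118, 114, 105, 83, 82, 102, 111]
182 [228, 234, 238, 230, 195, 139, 91, 87, 96, 99, 100, 102, 103, 103, 104, 100, 91, 89, 124, 189, 233, 238, 236, 234, 229, 209, 159, 110, 88, 93, 104, 116, 118, 116, 112, 101, 83, 86, 104, 113]
183 [227, 234, 238, 232, 201, 143, 96, 87, 94, 98, 100, 96, 99, 99, 100, 100, 93, 89, 110, 157, 196, 205, 200, 195, 188, 168, 136, 108, 95, 104, 110, 117, 118, 116, 110, 96, 79, 88, 109, 112]
```

View pics/b2.png

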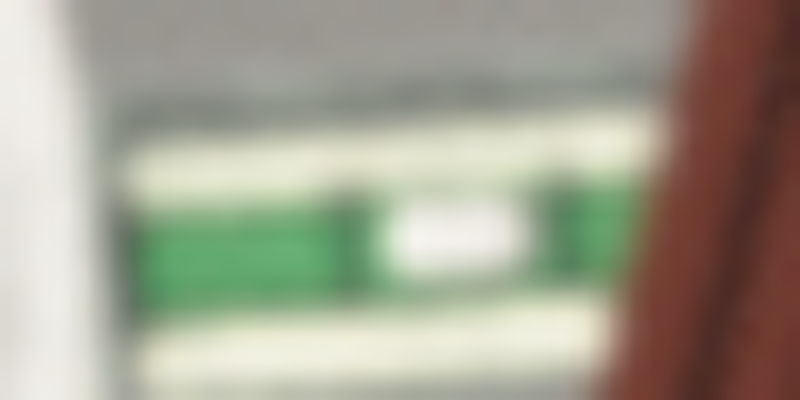

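Lines at about columns 350 and 558 (mid 454), with the bubble spanning 383–535 (mid 458), so it is centred to within about 0.5 mm. The knob is pressed with about 25 N. I'll make one last check on the tool.

Run:
```python
from h import *
im=np.load('pics/after2.npz')['im']
cv2.imwrite('pics/z.png',cv2.resize(im[110:310,80:345,::-1],(795,600),interpolation=cv2.INTER_CUBIC));
```

```text
(no output)
```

View pics/z.png

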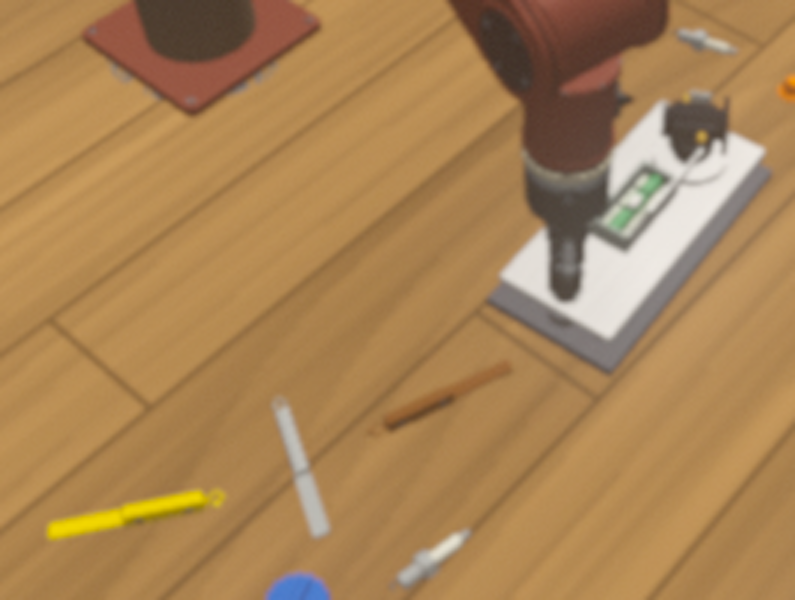

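The tool lies flat at (300,465), the cover is up, the knob is held and the bystanders are undisturbed.

```bash
python3 -c "
from h import *
st(); print(job_done())"
```

```text
[('time_s', 26.442), ('eef_pos', [0.6, -0.043, 0.061]), ('opening', 0.03), ('grasp_force', 61.066), ('ft_force', [-8.664, 3.745, 24.134])]
the job is handed in; nothing more can be done
None
```

I handed the job in at 26.4 s: the cover is levered fully up with the gap tool, the tool is back on the bench, and the knob is still held at its stop (about 24 N) with the bubble centred to about 0.5 mm.

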